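# Put the washed rinse cup on the free drying peg

### The job

The steel rinse cup for the drill bits has been washed and lies on its side on the desk. Turn it upside down and hang it over the free drying peg, so that its closed end rests on the peg's tip and it hangs straight. Leave the twin cup that is already drying on the other peg where it is.

Things in the scene. Friction and masses are not known exactly. Their poses are not given: they have to be found in the camera images.
- rinse_cup: Straight round steel cup lying on its side, free to roll: 56 mm outer diameter, 80 mm long, 50 mm inside diameter, 76 mm deep, 0.11 kg. Origin: centre of the closed end's outer face. x axis: along the cup's axis to the mouth (mouth centre at x = +80 mm), at the start pointing roughly left (+y); y, z across it.
- free_stand: The empty one of two identical drying stands, fixed: round grey foot 90 mm across, 8 mm high, with one upright flat-topped white peg 26 mm in diameter. Origin: centre of the underside, at desk height; z up along the peg, tip at z = +115 mm. A hung cup's inner floor rests on the tip, its closed end's outer face at z = +119 mm, its rim at +39 mm.
- twin_cup: A second steel cup, same shape, size and frame as rinse_cup, loose, already hanging mouth down over the peg of the other stand. To be left alone.
Mind the look-alikes: they are no part of the job. Leave any blue or yellow look-alike of the free_stand alone.

How it is judged:
By the outcome, as a careful person would: the job done as asked, in the order asked, and still so for the second after the job is handed in, with the robot touching nothing.
It also fails if it takes over 50 s, if anything falls off the work surface, if the arm or the gripper's body presses on something with over 40 N, if the wrist force passes 120 N, or if a joint passes its speed limit or range.

### The arm

A 7-joint arm with a two-finger parallel gripper is mounted at the origin on a cart in front of the work surface, level with it; the furniture and walls round the work are solid. World frame = base frame: x ahead of the robot, y to its left, z up, the work surface at z = 0. Lengths are in m, angles in rad, forces in N, time in s.
With the tool pointing down it reaches from about 0.425 to 0.925 m from the base axis. Payload 6.8 kg.
Tool frame: the origin (TCP) lies at the very end of the fingers, on their centre line; the grasp point (between the pads) lies 19 mm behind it; y points along the fingers, x is the direction in which the jaws open and shut, and the axes are right-handed (so a half turn about y gives the same grasp; the last joint's range is limited). The gripper opens to 88 mm and grips with 3 to 60 N. Pads are 20 mm wide; open, the fingers measure 115 mm over their backs; the gripper's body (75 mm by 178 mm) begins 61 mm behind the grasp point.
Start: joints at [1.035, 0.477, 0.022, 1.555, -0.011, 1.109, -0.083], TCP at [0.28, -0.614, 0.223] pointing down, gripper open.
Joint ranges: [-2.96, 2.96], [-0.34, 2.1], [-1.41, 1.46], [0.24, 2.44], [-1.37, 4.51], [0.17, 1.92], [-2.96, 2.96]. Speed limits (rad/s): [2.39, 2.39, 3.14, 3.14, 3.14, 3.14, 3.14].

### API

Orientations are given as a rotation vector (axis times angle).
In Python, from cell import monitor, cams, workorder gives the robot as it stands. The module is installed in compiled form; this text tells all that it offers.
- The arm moves only by the shell command python3 -m handwheel 'ROWS' [OPENING] [FORCE]. ROWS is JSON, a list of rows, each a list of 6 numbers: the shift along the tool's x, y, z in m, then the turn, a rotation vector about the tool's x, y, z in degrees. In form: [[dx, dy, dz, ax, ay, az], ...]. A call has 1 to 12 rows; each row shifts and turns the pose as measured when the row begins, along the tool's axes as they then stand; what a row does not reach is not made up. A row lasts 1/12 s, in which the tool goes at most 41.7 mm and 7.16 degrees, less where a joint would pass 70% of its speed; a pose out of reach is approached as far as the arm can. A call with a gripper value outside its range is refused whole. OPENING is the finger opening in m, from 0 to 0.0878, set as the call begins (- or left out, the last holds). The fingers move at their own pace and stop on an object; FORCE is the grip in N (left out, the last holds). Time passes only in rows, so rows that do not move let the fingers close. It gives the time, the measured TCP pose, the force and the opening at its end, in the units of the state.
- monitor.get_obs(): the state, without advancing time (a new reading comes with each control period).
- cams.capture(name): name is "scene" or "top"; returns the picture (420x560x3 uint8, blue, green, red); there is no depth.
- cams.camera_params(name): a dict with "mtx" (3x3 intrinsics, pixels), "origin" and "attitude" of the camera in the world. Camera axes: x right, y down, z forward; pixel columns grow to the right and rows downward; lengths in m; the calibration is good to about 2 mm. A picture is of the moment at which its call begins. camera_params takes no time and is no camera call.
- workorder.finish_job(): hands the job in, once; it reports no verdict.
The state is a dict: "t": time; "q": joint angles; "joint_vel": joint speeds; "effort": joint torques, N m; "eef_pos": TCP position; "eef_rot": TCP orientation; "contact_force": force on the tool from outside, world axes, zero at the start; "ft_torque": the same for the moment, N m; "width": opening from 0.0 (shut) to 1.0 (fully open).
Only numpy, scipy, OpenCV 4.12 (cv2) and the standard library are available. Lean on these libraries where they do the work, as an engineer would, in place of code of your own. Each camera call takes 0.05 s, during which the arm holds its last target.

## Working session

There is one attempt and no reset: what is moved stays moved. The work goes in short steps, Python scripts to look and compute and a shell command to move; the robot and the scene stay as the last step left them, time stands still between calls to the robot, and variables do not carry over. Pictures are saved under pics/ and viewed, and the job is handed in when it is done.

```bash
mkdir -p pics
python3 - <<'E'
from cell import monitor, cams
import cv2
for n in("scene","top"):
    im=cams.capture(n); cv2.imwrite(f"pics/{n}0.png",im)
    p=cams.camera_params(n); print(n,p)
o=monitor.get_obs(); print(o)
E
```

```text
scene {'mtx': array([[473.73022354,   0.        , 283.64638244],
       [  0.        , 473.73022354, 216.64279703],
       [  0.        ,   0.        ,   1.        ]]), 'origin': array([0.00745426, 0.7823786 , 0.63795966]), 'attitude': array([-0.66415764,  2.38426579, -1.41263938])}
top {'mtx': array([[383.12951723,   0.        , 284.95467931],
       [  0.        , 383.12951723, 212.25257131],
       [  0.        ,   0.        ,   1.        ]]), 'origin': array([ 0.35725333, -0.05312074,  0.99417972]), 'attitude': array([-2.15129605,  2.04535175, -0.22624383])}
{'t': 0.1, 'q': array([ 1.03488179,  0.47771201,  0.02232377,  1.55630255, -0.01151275,
        1.1093129 , -0.08311375]), 'joint_vel': array([ 0.00148353, -0.00131437, -0.00188352, -0.00201816,  0.00082808,
       -0.0012644 ,  0.00018207]), 'effort': array([ 4.46193022e-03, -5.84093785e+01,  1.53966878e+00, -2.73309177e+01,
       -5.43255976e-02,  1.31650292e-02,  5.57313956e-05]), 'eef_pos': array([ 0.27983273, -0.61368344,  0.22180335]), 'eef_rot': array([-1.38094242,  0.88959725, -0.8872954 ]), 'contact_force': array([-0.69171935,  0.59706184, -0.57384939]), 'ft_torque': array([-0.02541365, -0.01001123, -0.04115574]), 'width': 0.9982463753566994}
```

View pics/scene0.png

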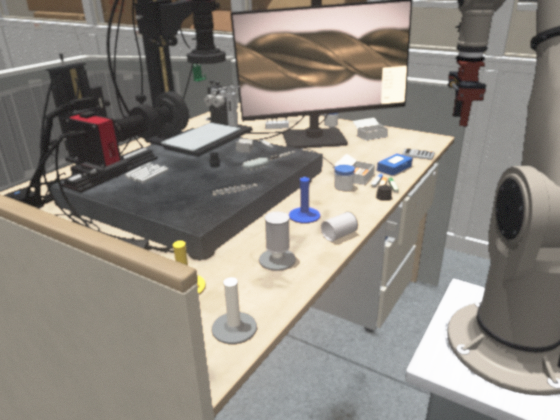

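View pics/top0.png

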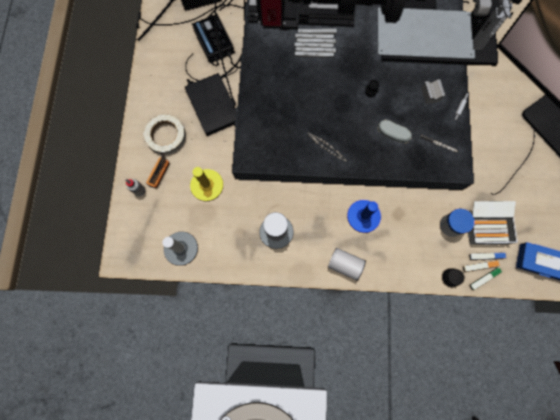

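The lying grey cup is at top (347,264) / scene (339,226), the twin hangs at top (276,232), and the empty grey stand with the white peg is at top (180,248) / scene (234,312). The look-alikes are the blue stand at top (365,215), the yellow stand at top (205,183) and the blue-topped jar at top (460,222). I'll check the choice in close crops.

```bash
cat > h.py <<'E'
import numpy as np,cv2
from scipy.spatial.transform import Rotation as R
from cell import cams,monitor
P={n:cams.camera_params(n) for n in("scene","top")}
def ray(n,u,v):
    p=P[n];M=R.from_rotvec(p["attitude"]).as_matrix()
    return np.array(p["origin"]),M@np.linalg.inv(p["mtx"])@[u,v,1]
def pz(n,u,v,z):
    o,d=ray(n,u,v);return o+d*(z-o[2])/d[2]
def proj(n,X):
    p=P[n];c=R.from_rotvec(p["attitude"]).as_matrix().T@(np.array(X)-p["origin"])
    q=p["mtx"]@c;return q[:2]/q[2]
E
python3 - <<'E'
from h import *
t=cv2.imread("pics/top0.png");s=cv2.imread("pics/scene0.png")
def c(im,x,y,w=50,h=50,k=4): return cv2.resize(im[y-h:y+h,x-w:x+w],None,fx=k,fy=k,interpolation=cv2.INTER_CUBIC)
a=np.hstack([c(t,347,264,35,35,5.5),c(t,180,248,35,35,5.5)]);b=np.hstack([c(s,339,226,35,35,5.5),c(s,234,312,35,35,5.5)])
cv2.imwrite("pics/crop0.png",cv2.resize(np.vstack([a,b]),(600,600)))
print("cup",pz("top",347,264,.028),pz("scene",339,226,.028))
print("foot",pz("top",180,248,.008),pz("scene",234,326,.008))
print("twin foot",pz("top",276,232,.119))
print("top-down", R.from_rotvec(monitor.get_obs()["eef_rot"]).as_matrix().round(3))
E
```

```text
cup [ 0.45175077 -0.2007663   0.028     ] [ 0.45363684 -0.19946     0.028     ]
foot [0.47309645 0.22811292 0.008     ] [0.47278385 0.22989619 0.008     ]
twin foot [ 0.50832049 -0.02163543  0.119     ]
top-down [[ 0.415 -0.001  0.91 ]
 [-0.91   0.001  0.415]
 [-0.002 -1.    -0.   ]]
```

View pics/crop0.png

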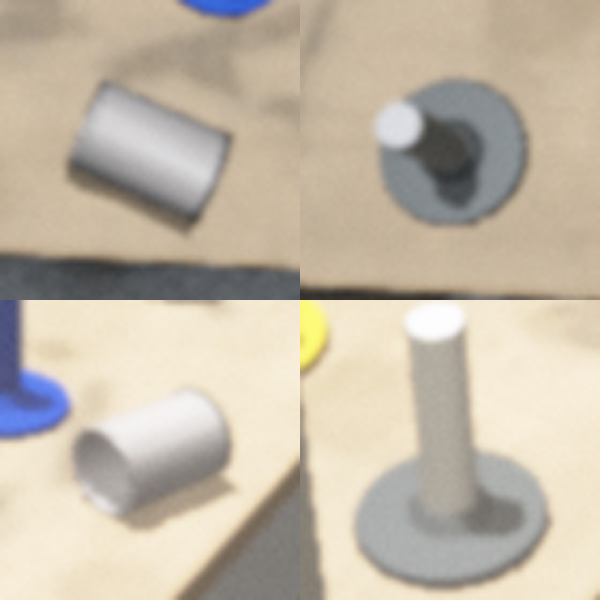

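The crops confirm the choice. The lying steel cup has its open mouth to the left, and the empty stand has a grey foot and a white peg. Next I'll measure both by mask.

Run:
```python
from h import *
t=cv2.imread("pics/top0.png");s=cv2.imread("pics/scene0.png")
def mask(im,x,y,w,satmax,vmin=0):
    h=cv2.cvtColor(im,cv2.COLOR_BGR2HSV);m=((h[...,1]<satmax)&(h[...,2]>vmin)).astype(np.uint8)
    mm=np.zeros_like(m);mm[y-w:y+w,x-w:x+w]=m[y-w:y+w,x-w:x+w]
    mm=cv2.morphologyEx(mm,cv2.MORPH_OPEN,np.ones((3,3)))
    mm=cv2.morphologyEx(mm,cv2.MORPH_CLOSE,np.ones((3,3)))
    c=max(cv2.findContours(mm,cv2.RETR_EXTERNAL,cv2.CHAIN_APPROX_NONE)[0],key=cv2.contourArea);return c
c=mask(t,347,262,21,40,60)
r=cv2.minAreaRect(c);print(r)
# to world plane z=.028
w=np.array([pz("top",*p[0],.028)[:2] for p in c])
r=cv2.minAreaRect((w*1000).astype(np.float32));b=cv2.boxPoints(r);print("cup world rect mm",r,b.round(1).tolist())
f=mask(t,180,248,28,60,40)
e=cv2.fitEllipse(cv2.convexHull(f));print("foot",e,pz("top",*e[0],.006))
for n,im,(x,y),ww in(("top",t,(168,242),9),("scene",s,(232,284),11)):
    h=cv2.cvtColor(im,cv2.COLOR_BGR2HSV)
    v=im[y-ww:y+ww,x-ww:x+ww].min(2);m=(v>190).astype(np.uint8)
    M=cv2.moments(m,True);u=(M['m10']/M['m00']+x-ww,M['m01']/M['m00']+y-ww);print(n,"tip",u,M['m00'],pz(n,*u,.115))
cv2.drawContours(t,[c,f],-1,(0,0,255),1);cv2.imwrite("pics/m0.png",cv2.resize(t[200:300,130:400],None,fx=2.9,fy=2.9))
```

```text
((346.6025695800781, 263.77618408203125), (34.99899673461914, 22.347843170166016), 24.623563766479492)
cup world rect mm ((452.38348388671875, -199.62928771972656), (86.65422058105469, 56.781959533691406), 67.84869384765625) [[409.79998779296875, -229.10000610351562], [462.29998779296875, -250.5], [495.0, -170.1999969482422], [442.3999938964844, -148.8000030517578]]Traceback (most recent call last):
  File "<stdin>", line 15, in <module>
cv2.error: OpenCV(4.12.0) /io/opencv/modules/imgproc/src/shapedescr.cpp:361: error: (-201:Incorrect size of input array) There should be at least 5 points to fit the ellipse in function 'fitEllipseNoDirect'
```

```bash
python3 -m handwheel '[[-0.028,0,0.03,0,0,0],[-0.028,0,0.03,0,0,0],[-0.028,0,0.03,0,0,0],[-0.028,0,0.03,0,0,0],[-0.028,0,0.03,0,0,0],[-0.028,0,0.03,0,0,0],[-0.028,0,0.03,0,0,0],[-0.028,0,0.03,0,0,0],[-0.028,0,0.03,0,0,0],[-0.028,0,0.03,0,0,0]]' 0.0878; python3 -c "
from cell import monitor
o=monitor.get_obs();print(o['q'].round(4).tolist(),o['eef_pos'],o['eef_rot'])"
```

```text
t: 0.93
eef_pos: [0.4322, -0.2343, 0.216]
eef_rot: [-1.38, 0.91, -0.897]
contact_force: [1.2, 0.1, -1.1]
width: 1.0
[0.5184, 0.196, -0.171, 1.9755, 0.0435, 0.9824, -0.8356] [ 0.43224244 -0.23434253  0.21597651] [-1.38048985  0.91021612 -0.89680233]
```

```bash
cat > fk.py <<'E'
import numpy as np
from scipy.spatial.transform import Rotation as R
from scipy.optimize import least_squares
import itertools
D=[([1.03488179,0.47771201,0.02232377,1.55630255,-0.01151275,1.1093129,-0.08311375],[0.27983273,-0.61368344,0.22180335],[-1.38094242,0.88959725,-0.8872954]),
([0.5184,0.196,-0.171,1.9755,0.0435,0.9824,-0.8356],[0.43224244,-0.23434253,0.21597651],[-1.38048985,0.91021612,-0.89680233])]
def fk(q,s,p):
    # p: q1off,x0,y0?,h,a,e,b,g,d,q7off
    Z=lambda a:R.from_euler('z',a);Y=lambda a:R.from_euler('y',a)
    r=Z(s[0]*q[0]+p[0]);x=np.array([0,0,p[1]])+r.apply([p[2],0,0])
    r=r*Y(q[1])*Z(s[1]*q[2]);x=x+r.apply([p[3],0,p[4]])
    r=r*Y(q[3])*Z(s[2]*q[4]);x=x+r.apply([p[5],0,p[6]])
    r=r*Y(q[5])*Z(s[3]*q[6]+p[7]);x=x+r.apply([0,0,p[8]])
    r=r*R.from_euler('x',-90,degrees=True) # tool y along approach
    return x,r
def fit(D,starts=(0,)):
    best=None
    for s in itertools.product((1,-1),repeat=4):
      for o7 in (0,1.57,3.14,-1.57):
       for o1 in (0,-2.1,2,3.14):
        def f(p):
            e=[]
            for q,x,r in D:
                X,Rr=fk(q,s,p);e+=list((X-x)*5)+list((Rr.inv()*R.from_rotvec(r)).as_rotvec())
            return np.r_[e,(np.array(p[1:7])-[.3,0,0,.4,0,.35])*.01,(p[8]-.3)*.01]
        l=least_squares(f,[o1,.3,0,0,.4,0,.35,o7,.3])
        if best is None or l.cost<best[0]: best=(l.cost,s,l.x)
    return best
if __name__=="__main__":
    b=fit(D);print(b[0],b[1],b[2].round(3))
    for q,x,r in D:
        X,Rr=fk(q,b[1],b[2]);print((X-x)*1000,np.degrees((Rr.inv()*R.from_rotvec(r)).magnitude()))
E
python3 fk.py
python3 - <<'E'
from h import *
t=cv2.imread("pics/top0.png");s=cv2.imread("pics/scene0.png")
h=cv2.cvtColor(t,cv2.COLOR_BGR2HSV)
print(h[248,[150,160,170,180,185,190,195,200,205]].tolist())
hs=cv2.cvtColor(s,cv2.COLOR_BGR2HSV)
for n,im,(x,y),ww in(("top",t,(168,242),9),("scene",s,(232,284),11)):
    v=im[y-ww:y+ww,x-ww:x+ww].min(2)
    for th in(180,200):
        m=(v>th).astype(np.uint8);M=cv2.moments(m,True)
        if M['m00']:
            u=(M['m10']/M['m00']+x-ww,M['m01']/M['m00']+y-ww);print(n,"tip",u,M['m00'],pz(n,*u,.115))
for n,hh,(x,y),w in(("top",h,(180,248),30),("scene",hs,(234,326),32)):
    m=np.zeros(hh.shape[:2],np.uint8);sub=hh[y-w:y+w,x-w:x+w]
    m[y-w:y+w,x-w:x+w]=((sub[...,0]>80)&(sub[...,1]<90)|(sub[...,1]<35)&(sub[...,2]<190))
    m=cv2.morphologyEx(m,cv2.MORPH_OPEN,np.ones((3,3)))
    c=max(cv2.findContours(m,cv2.RETR_EXTERNAL,cv2.CHAIN_APPROX_NONE)[0],key=cv2.contourArea)
    e=cv2.fitEllipse(cv2.convexHull(c)); print(n,"foot",e,pz(n,*e[0],.006))
E
```

```text
Still running in the background as job /tmp/bash_jobs.1000/bda9a8c3dc56 (pid 605). You'll get a notice when it ends.
```

```bash
cat /tmp/bash_jobs.1000/*/stdout | tail -5; kill -- -$(cat /tmp/bash_jobs.1000/bda9a8c3dc56/pid); nproc
export OMP_NUM_THREADS=1 OPENBLAS_NUM_THREADS=1
timeout 60 python3 - <<'E'
from h import *
t=cv2.imread("pics/top0.png");s=cv2.imread("pics/scene0.png")
h=cv2.cvtColor(t,cv2.COLOR_BGR2HSV)
print(h[248,[150,160,170,180,185,190,195,200,205]].tolist())
hs=cv2.cvtColor(s,cv2.COLOR_BGR2HSV)
for n,im,(x,y),ww in(("top",t,(168,242),9),("scene",s,(232,284),11)):
    v=im[y-ww:y+ww,x-ww:x+ww].min(2)
    for th in(180,200):
        m=(v>th).astype(np.uint8);M=cv2.moments(m,True)
        if M['m00']:
            u=(M['m10']/M['m00']+x-ww,M['m01']/M['m00']+y-ww);print(n,"tip",u,M['m00'],pz(n,*u,.115))
for n,hh,(x,y),w in(("top",h,(180,248),30),("scene",hs,(234,326),32)):
    m=np.zeros(hh.shape[:2],np.uint8);sub=hh[y-w:y+w,x-w:x+w]
    m[y-w:y+w,x-w:x+w]=((sub[...,0]>80)&(sub[...,1]<90)|(sub[...,1]<35)&(sub[...,2]<190))
    m=cv2.morphologyEx(m,cv2.MORPH_OPEN,np.ones((3,3)))
    c=max(cv2.findContours(m,cv2.RETR_EXTERNAL,cv2.CHAIN_APPROX_NONE)[0],key=cv2.contourArea)
    e=cv2.fitEllipse(cv2.convexHull(c)); print(n,"foot",e,pz(n,*e[0],.006))
E
```

```text
4
[[17, 51, 199], [18, 53, 199], [45, 5, 95], [18, 18, 69], [105, 18, 87], [101, 19, 149], [100, 16, 146], [18, 54, 200], [17, 52, 205]]
top tip (166.91397849462365, 241.3978494623656) 93.0 [0.47428732 0.22961073 0.115     ]
top tip (167.11267605633802, 241.5211267605634) 71.0 [0.47402407 0.22911635 0.115     ]
scene tip (231.64917127071823, 281.28729281767954) 362.0 [0.47119952 0.22779612 0.115     ]
scene tip (232.04024767801857, 280.3869969040248) 323.0 [0.47227671 0.22517354 0.115     ]
top foot ((179.9766387939453, 247.90798950195312), (33.73537826538086, 35.201324462890625), 59.88512420654297) [0.47356687 0.22877058 0.006     ]
scene foot ((231.7319793701172, 318.9158630371094), (47.188968658447266, 51.35000991821289), 148.67605590820312) [0.490812   0.21364821 0.006     ]
```

```bash
python3 -m handwheel '[[0,0,0,0,-6.2,0],[0,0,0,0,-6.2,0],[0,0,0,0,-6.2,0],[0,0,0,0,-6.2,0],[0,0,0,0,-6.2,0],[0,0,0,0,-6.2,0],[0,0,0,0,-6.2,0]]'
python3 - <<'E'
from cell import monitor
from scipy.spatial.transform import Rotation as R
import numpy as np
o=monitor.get_obs();print(o['q'].round(4).tolist(),o['eef_pos'].tolist(),o['eef_rot'].tolist())
M=R.from_rotvec(o['eef_rot']).as_matrix();print(M.round(3),np.degrees(np.arctan2(M[1,2],M[0,2])))
E
```

```text
t: 1.52
eef_pos: [0.436, -0.2195, 0.2146]
eef_rot: [-1.55, 0.286, -0.267]
contact_force: [-0.4, -0.5, -0.6]
width: 0.996
[0.5886, 0.2017, -0.2828, 1.9756, 0.0656, 0.9854, -0.0786] [0.435976807848486, -0.21947126734125338, 0.21459154874656036] [-1.550034728988613, 0.28629132332173707, -0.26723145741862253]
[[ 0.938 -0.011  0.346]
 [-0.346  0.005  0.938]
 [-0.012 -1.     0.001]] 69.78220842754556
```

```bash
export OMP_NUM_THREADS=1 OPENBLAS_NUM_THREADS=1
sed -i 's/^D=\[/D=[([0.5886,0.2017,-0.2828,1.9756,0.0656,0.9854,-0.0786],[0.43597681,-0.21947127,0.21459155],[-1.55003473,0.28629132,-0.26723146]),\n/; s/for o7 in.*:/for o7 in (0,1.57,3.14,-1.57):/; s/for o1 in.*:/for o1 in (-2.1,0):/; s/l=least_squares(f,\(.*\))$/l=least_squares(f,\1,max_nfev=25)/' fk.py
time timeout 300 python3 fk.py
```

```text
14.1723569658319 (-1, -1, 1, 1) [-0.113 -1.065 -0.29  -0.119  1.175 -1.213 -0.012  3.308  0.901]
[ 3.12927622 -3.56592584 -1.00744382] 173.65901716303532
[-4.28242133 -1.80208242  0.06450981] 178.8295562154456
[-2.9257169   3.75328827  0.94839245] 175.79995024988435
real	0m32.638s
user	0m31.975s
sys	0m0.083s
```

```bash
export OMP_NUM_THREADS=1 OPENBLAS_NUM_THREADS=1
sed -i "s/'x',-90/'x',90/" fk.py
time timeout 300 python3 fk.py
```

```text
0.00016759094172625092 (-1, -1, -1, -1) [-0.094  1.209  0.078  0.007  0.437  0.191  0.532  3.047  0.964]
[-1.04745748 -1.0104193   0.45103577] 0.0660696150872199
[-0.54995543 -0.27437635 -0.01612833] 0.008715965264616168
[ 1.42138034  1.74094301 -0.43854431] 0.05038971281093003
real	0m18.143s
user	0m16.925s
sys	0m0.119s
```

```bash
python3 -m handwheel '[[0,0,0,6,0.5,0],[0,0,0,6,0.5,0],[0,0,0,6,0.5,0],[0,0,0,6,0.3,0],[0,0,0,4,0,0],[0,0,0,0,0,0]]'
cat > st.py <<'E'
from cell import monitor
from scipy.spatial.transform import Rotation as R
import numpy as np
o=monitor.get_obs();print(o['q'].round(4).tolist(),o['eef_pos'].round(5).tolist(),o['eef_rot'].round(5).tolist(),o['contact_force'].round(1),o['width'].round(3),o['t'])
M=R.from_rotvec(o['eef_rot']).as_matrix();print(M.round(3))
def go(g,off=.019):
    d=M.T@(np.array(g)-(o['eef_pos']-off*M[:,1]));print("shift mm",(d*1000).round(1))
E
python3 - <<'E'
from st import *
go([.452,-.200,.028])
m=np.array([.377,.926,0]);print("m in tool",M.T@m)
E
```

```text
t: 2.02
eef_pos: [0.438, -0.2168, 0.2152]
eef_rot: [-1.044, 0.207, -0.329]
contact_force: [-0.7, -0.8, 0.3]
width: 0.999Traceback (most recent call last):
  File "<stdin>", line 1, in <module>
  File "st.py", line 4, in <module>
    o=monitor.get_obs();print(o['q'].round(4).tolist(),o['eef_pos'].round(5).tolist(),o['eef_rot'].round(5).tolist(),o['contact_force'].round(1),o['width'].round(3),o['t'])
                                                                                                                                                 ^^^^^^^^^^^^^^^^
AttributeError: 'float' object has no attribute 'round'
```

```bash
sed -i "s/o\['width'\].round(3)/o['width']/" st.py
python3 - <<'E'
from st import *
go([.452,-.200,.028])
m=np.array([.377,.926,0]);print("m in tool",M.T@m)
E
```

```text
[0.9047, 0.3197, -0.3016, 1.9303, -0.4539, 1.0916, 0.487] [0.43796, -0.21683, 0.21521] [-1.04391, 0.20705, -0.32901] [-0.7 -0.8  0.3] 0.9991192495716448 2.0167
[[ 0.932  0.168  0.321]
 [-0.362  0.46   0.81 ]
 [-0.012 -0.872  0.49 ]]
shift mm [  9.3 192.3 -73.6]
m in tool [0.01574755 0.48959126 0.87158328]
```

```bash
export OMP_NUM_THREADS=1 OPENBLAS_NUM_THREADS=1
cat > ik.py <<'E'
from fk import fk
import fk as F
import numpy as np
from scipy.spatial.transform import Rotation as R
from scipy.optimize import least_squares
S=(-1,-1,-1,-1)
D=F.D+[([0.9047,0.3197,-0.3016,1.9303,-0.4539,1.0916,0.487],[0.43796,-0.21683,0.21521],[-1.04391,0.20705,-0.32901])]
def f(p):
    e=[]
    for q,x,r in D:
        X,Rr=fk(q,S,p);e+=list((X-x)*5)+list((Rr.inv()*R.from_rotvec(r)).as_rotvec())
    return np.r_[e,(np.array(p[1:7])-[.3,0,0,.4,0,.4])*.002,(p[8]-.35)*.002]
l=least_squares(f,[-.094,.3,0,0,.4,0,.4,3.047,.35]);p=l.x
print(l.cost,p.round(4)); print((np.array(l.fun[:24]).reshape(4,6)[:,:3]*200).round(2).tolist())
lo=np.array([-2.96,-.34,-1.41,.24,-1.37,.17,-2.96])+.03;hi=np.array([2.96,2.1,1.46,2.44,4.51,1.92,2.96])-.03
def ik(x,Rt,q0):
    def g(q):
        X,Rr=fk(q,S,p);return np.r_[(X-x)*5,(Rr.inv()*Rt).as_rotvec(),(q-q0)*1e-3]
    l=least_squares(g,np.clip(q0,lo,hi),bounds=(lo,hi),max_nfev=60)
    X,Rr=fk(l.x,S,p);return l.x,np.linalg.norm(X-x),np.degrees((Rr.inv()*Rt).magnitude())
def hang(yaw,alpha,G):
    # tool horizontal heading yaw(deg), alpha= angle between tool y and mouth(down)
    a=np.radians(alpha);h=np.array([np.cos(np.radians(yaw)),np.sin(np.radians(yaw)),0])
    ty=h*np.sin(a)+np.array([0,0,-1])*np.cos(a)
    m=np.array([0,0,-1.]);tz=m-ty*(m@ty);tz/=np.linalg.norm(tz)
    M=np.c_[np.cross(ty,tz),ty,tz];return np.array(G)+.019*ty,R.from_matrix(M)
if __name__=="__main__":
    q0=np.array([0.9047,0.3197,-0.3016,1.9303,-0.4539,1.0916,0.487])
    for al in (60,):
      for yaw in range(-180,180,30):
        for z in (.079,.17):
          best=None
          for q1 in(None,-.6):
            q=q0.copy()
            if q1 is not None:q[0]=q1
            r=ik(*hang(yaw,al,[.4735,.2285,z]),q)
            if best is None or r[1]*1000+r[2]<best[1]*1000+best[2]:best=r
          print(al,yaw,z,(best[1]*1000).round(1),best[2].round(1),best[0].round(2).tolist())
E
time timeout 400 python3 ik.py
```

```text
0.0024007154056980484 [-0.0974  0.1423  0.024  -0.0634  0.6746 -0.2512  0.3188  3.0473  0.6317]
[[0.31, -0.55, -2.54], [-1.2, -0.35, -0.65], [1.57, 5.58, -3.18], [0.02, -1.83, 6.37]]
60 -180 0.079 0.0 0.0 [-0.45, 1.25, 0.35, 1.12, -0.38, 1.89, -1.61]
60 -180 0.17 1.6 0.6 [-0.26, 1.19, -0.77, 1.04, 0.0, 1.89, -2.51]
60 -150 0.079 1.2 0.5 [-0.59, 1.26, 0.11, 1.03, -0.0, 1.89, -1.54]
60 -150 0.17 17.9 6.3 [-0.61, 1.1, 0.17, 1.08, -0.0, 1.89, -1.49]
60 -120 0.079 0.0 0.0 [-0.93, 1.17, 0.58, 1.31, 0.09, 1.62, -0.97]
60 -120 0.17 0.0 0.0 [-0.9, 1.13, 0.63, 1.15, 0.12, 1.79, -0.88]
60 -90 0.079 0.0 0.0 [-1.09, 0.95, 0.34, 1.71, 0.49, 1.3, -1.11]
60 -90 0.17 0.0 0.0 [-1.09, 0.89, 0.37, 1.6, 0.49, 1.44, -1.0]
60 -60 0.079 0.0 0.0 [-1.13, 0.78, 0.12, 2.07, 0.97, 1.12, -1.32]
60 -60 0.17 0.0 0.0 [-1.11, 0.7, 0.05, 1.98, 0.92, 1.27, -1.21]
60 -30 0.079 0.0 0.0 [-1.19, 0.62, 0.21, 2.38, 1.58, 0.92, -1.49]
60 -30 0.17 0.0 0.0 [-1.16, 0.47, 0.1, 2.32, 1.42, 1.02, -1.25]
60 0 0.079 0.0 0.0 [-1.63, 0.32, 1.12, 2.41, 2.59, 0.4, -1.62]
60 0 0.17 1.3 0.0 [0.8, -0.1, -1.38, 2.41, 2.08, 0.41, -0.98]
60 30 0.079 3.4 2.6 [0.16, 0.11, -0.73, 2.39, 3.16, 0.33, -1.59]
60 30 0.17 13.5 5.0 [0.77, 0.16, -1.38, 2.41, 2.96, 0.44, -1.35]
60 60 0.079 0.0 0.0 [0.95, 1.35, -1.38, 2.39, 2.31, 0.34, 0.61]
60 60 0.17 17.7 22.2 [0.8, 0.02, -1.38, 2.37, -1.16, 0.44, 2.93]
60 90 0.079 0.0 0.0 [0.39, 0.58, -0.72, 2.33, -1.34, 0.69, -2.14]
60 90 0.17 0.0 0.0 [-0.03, 0.6, 0.14, 2.23, -1.26, 1.2, -1.98]
60 120 0.079 0.0 0.0 [-0.11, 0.89, 0.15, 1.93, -0.91, 1.33, -1.87]
60 120 0.17 0.0 0.0 [-0.16, 0.85, 0.33, 1.83, -0.89, 1.54, -1.89]
60 150 0.079 0.0 0.0 [-0.23, 1.05, 0.11, 1.53, -0.57, 1.57, -1.9]
60 150 0.17 0.0 0.0 [-0.22, 1.0, 0.09, 1.41, -0.56, 1.7, -2.01]
real	0m7.430s
user	0m7.108s
sys	0m0.102s
```

```bash
timeout 60 python3 - <<'E'
from h import *
for a,b in(((195,285),(22,290)),((185,272),(22,290)),((195,285),(10,290)),((3,205),(70,5))):
    o1,d1=ray("scene",*a);o2,d2=ray("top",*b)
    A=np.c_[d1,-d2];k=np.linalg.lstsq(A,o2-o1,rcond=None)[0]
    print(a,b,o1+d1*k[0],o2+d2*k[1])
for b in((140,186),(133,186),(205,183),(163,133)):print(b,pz("top",*b,.0))
E
```

```text
(195, 285) (22, 290) [0.35694243 0.43550893 0.2830673 ] [0.34963055 0.43111252 0.28016379]
(185, 272) (22, 290) [0.36984504 0.43687391 0.29898302] [0.34974117 0.42408576 0.29052495]
(195, 285) (10, 290) [0.34813481 0.44425057 0.29201112] [0.34865997 0.44456105 0.29222482]
(3, 205) (70, 5) [0.87970069 0.3856716  0.23938431] [0.93220623 0.42718451 0.31296966]
(140, 186) [0.63640631 0.35747499 0.        ]
(133, 186) [0.63546107 0.37642955 0.        ]
(205, 183) [0.65361916 0.18241087 0.        ]
(163, 133) [0.79317744 0.31397995 0.        ]
```

```bash
python3 -m handwheel '[[0.002,0.038,-0.015,0,0,0],[0.002,0.035,-0.014,0,0,0],[0.002,0.032,-0.012,0,0,0],[0.001,0.02,-0.008,0,0,0],[0,0,0,0,0,0]]'
python3 - <<'E'
from st import *
go([.452,-.200,.028])
E
```

```text
t: 2.43
eef_pos: [0.4519, -0.204, 0.0794]
eef_rot: [-1.057, 0.205, -0.333]
contact_force: [-0.9, 0.0, -0.9]
width: 1.003
[0.8696, 0.5182, -0.3197, 2.0214, -0.4712, 0.7968, 0.5673] [0.45186, -0.20404, 0.07935] [-1.05675, 0.20543, -0.333] [-0.9  0.  -0.9] 1.0027627296746566 2.4333
[[ 0.931  0.169  0.323]
 [-0.364  0.448  0.816]
 [-0.007 -0.878  0.479]]
shift mm [ -1.   65.9 -21.3]
```

The partition at y≈0.43 (top z≈0.29) blocks the wrist if it comes from the left. I'll check other headings for hanging the cup.

```bash
export OMP_NUM_THREADS=1 OPENBLAS_NUM_THREADS=1
sed -i 's/^def f(p):/D.append(([0.8696,0.5182,-0.3197,2.0214,-0.4712,0.7968,0.5673],[0.45186,-0.20404,0.07935],[-1.05675,0.20543,-0.333]))\ndef f(p):/; s/fun\[:24\]).reshape(4/fun[:30]).reshape(5/; s/for al in (60,)/for al in (60,45)/; s/range(-180,180,30)/(-45,-30,-15,75,90,105,120,135)/;s/(.079,.17)/(.079,.18)/' ik.py
timeout 400 python3 ik.py
```

```text
0.010362512023584614 [-0.0999  0.2874  0.0321 -0.0432  0.524   0.0138  0.4914  3.0467  0.3129]
[[-1.44, 5.58, -6.32], [-6.83, 4.46, 6.02], [-1.62, 9.73, -7.11], [10.97, -7.5, -1.49], [6.48, -3.24, 8.9]]
60 -45 0.079 0.0 0.0 [-1.18, 0.77, 0.14, 2.08, 1.18, 1.04, -1.3]
60 -45 0.18 0.0 0.0 [-0.69, 0.6, -0.5, 2.08, 1.26, 1.45, -1.22]
60 -30 0.079 0.0 0.0 [-0.83, 0.75, -0.33, 2.23, 1.58, 1.26, -1.45]
60 -30 0.18 0.0 0.0 [-0.94, 0.48, -0.18, 2.24, 1.41, 1.16, -1.18]
60 -15 0.079 0.0 0.0 [-0.75, 0.73, -0.37, 2.38, 1.89, 1.26, -1.5]
60 -15 0.18 0.0 0.0 [-0.69, 0.43, -0.45, 2.38, 1.7, 1.15, -1.22]
60 75 0.079 0.0 0.0 [0.84, 1.39, -1.3, 2.27, 1.61, 0.2, 1.46]
60 75 0.18 0.0 0.0 [0.67, 0.68, -0.93, 2.28, -1.34, 0.5, -2.21]
60 90 0.079 0.0 0.0 [0.81, 1.41, -1.31, 2.1, 0.6, 0.43, 2.61]
60 90 0.18 0.0 0.0 [0.84, 1.15, -1.38, 2.1, 0.16, 0.47, 2.82]
60 105 0.079 0.0 0.0 [0.75, 1.44, -1.33, 1.96, 0.46, 0.72, 2.86]
60 105 0.18 0.0 0.0 [0.1, 0.6, -0.2, 2.0, -0.97, 1.2, -2.28]
60 120 0.079 0.0 0.0 [-0.04, 0.84, -0.08, 1.85, -0.85, 1.27, -2.11]
60 120 0.18 0.0 0.0 [-0.01, 0.66, -0.12, 1.85, -0.82, 1.38, 
[... 481 characters left out ...]
8 0.0 0.0 [-0.7, 0.28, -0.28, 2.3, 1.42, 0.78, -0.84]
45 75 0.079 0.0 0.0 [0.46, 0.75, -0.78, 2.26, -1.34, 0.26, -2.21]
45 75 0.18 0.0 0.0 [0.78, 0.83, -1.38, 2.2, 0.44, 0.31, 2.17]
45 90 0.079 0.0 0.0 [0.69, 1.13, -1.25, 2.12, 0.64, 0.42, 2.39]
45 90 0.18 0.0 0.0 [0.75, 0.93, -1.38, 2.08, 0.31, 0.54, 2.53]
45 105 0.079 0.0 0.0 [-0.08, 0.65, -0.07, 2.03, -0.95, 0.94, -2.24]
45 105 0.18 0.0 0.0 [0.7, 1.02, -1.38, 1.97, 0.3, 0.78, 2.74]
45 120 0.079 0.0 0.0 [0.58, 1.22, -1.27, 1.88, 0.45, 0.91, 2.93]
45 120 0.18 0.0 0.0 [0.62, 1.08, -1.38, 1.85, 0.31, 1.01, 2.91]
45 135 0.079 0.0 0.0 [-0.25, 0.75, 0.05, 1.79, -0.65, 1.24, -2.13]
45 135 0.18 0.0 0.0 [-0.2, 0.59, -0.03, 1.77, -0.59, 1.37, -2.27]
```

Heading about 115° (tool from the right and above, slanting down) is reachable and clear of the partition and the twin. I'll add about 11° of tilt, then descend.

```bash
python3 -m handwheel '[[0,0,0,6,0,0],[0,0,0,5,0,0],[0,0,0,0,0,0]]'
python3 - <<'E'
from st import *
go([.452,-.200,.028])
m=np.array([.377,.926,0]);print("m in tool",M.T@m)
E
```

```text
t: 2.68
eef_pos: [0.4542, -0.1992, 0.082]
eef_rot: [-0.864, 0.163, -0.336]
contact_force: [-0.6, -0.0, 0.2]
width: 0.998
[1.0011, 0.6118, -0.3851, 1.9782, -0.5764, 0.9032, 0.7272] [0.45416, -0.19917, 0.08199] [-0.86351, 0.16297, -0.33553] [-0.6 -0.   0.2] 0.99781136491592 2.6833
[[ 0.935  0.223  0.274]
 [-0.354  0.602  0.716]
 [-0.005 -0.767  0.642]]
shift mm [ -1.4  59.4 -35.8]
m in tool [0.0252953  0.64110677 0.76677719]
```

```bash
python3 -m handwheel '[[0,0.016,-0.009,0,0.7,-0.5],[0,0.016,-0.009,0,0.7,-0.5],[0,0.013,-0.009,0,0,0],[0,0.008,-0.005,0,0,0],[0,0,0,0,0,0]]'
python3 - <<'E'
from st import *
go([.452,-.200,.028])
m=np.array([.377,.926,0]);print("m in tool",M.T@m)
from h import *
im=cams.capture("scene");cv2.imwrite("pics/s1.png",cv2.resize(im[150:310,230:430],None,fx=3.5,fy=3.5))
E
```

```text
t: 3.1
eef_pos: [0.4615, -0.1925, 0.0246]
eef_rot: [-0.879, 0.173, -0.364]
contact_force: [-0.4, 0.2, -0.5]
width: 1.003
[0.986, 0.7017, -0.3914, 2.0039, -0.6016, 0.7667, 0.7658] [0.46152, -0.19248, 0.02463] [-0.87916, 0.17337, -0.36431] [-0.4  0.2 -0.5] 1.003040652462878 3.1
[[ 0.925  0.24   0.296]
 [-0.381  0.581  0.719]
 [ 0.    -0.778  0.629]]
shift mm [-5.9  9.7 -6.1]
m in tool [-0.0037529   0.62872509  0.77736457]
```

View pics/s1.png

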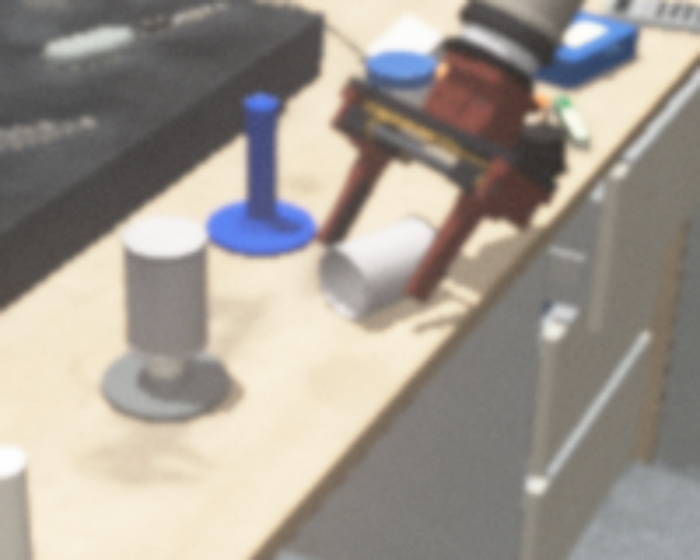

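The fingers straddle the cup at crop (380,260), and the finger near the blue foot at crop (320,240) is clear of it. I'll make the final shift and close.

```bash
python3 -m handwheel '[[-0.005,0.008,-0.005,0,0,0],[-0.002,0.003,-0.002,0,0,0],[0,0,0,0,0,0]]'
python3 - <<'E'
from st import *
go([.452,-.200,.028])
E
```

```text
t: 3.4
eef_pos: [0.4574, -0.1889, 0.0144]
eef_rot: [-0.884, 0.168, -0.364]
contact_force: [0.1, 0.4, -0.5]
width: 0.999
[0.9901, 0.7146, -0.3967, 2.0191, -0.6063, 0.7376, 0.7859] [0.45743, -0.18886, 0.01436] [-0.88397, 0.16793, -0.36438] [ 0.1  0.4 -0.5] 0.9986008789628176 3.4
[[ 0.926  0.241  0.292]
 [-0.378  0.578  0.723]
 [ 0.006 -0.78   0.626]]
shift mm [-0.7  0.6 -1.1]
```

```bash
python3 -m handwheel '[[0,0,0,0,0,0],[0,0,0,0,0,0],[0,0,0,0,0,0],[0,0,0,0,0,0],[0,0,0,0,0,0],[0,0,0,0,0,0],[0,0,0,0,0,0],[0,0,0,0,0,0]]' 0.03 25
python3 - <<'E'
from st import *
from h import *
im=cams.capture("scene");cv2.imwrite("pics/s2.png",cv2.resize(im[150:310,230:430],None,fx=3.5,fy=3.5))
E
```

```text
t: 4.07
eef_pos: [0.4576, -0.1896, 0.0155]
eef_rot: [-0.885, 0.167, -0.365]
contact_force: [0.4, 0.6, -0.1]
width: 0.643
[0.9903, 0.7122, -0.3964, 2.0188, -0.6062, 0.7386, 0.7852] [0.45765, -0.18956, 0.01547] [-0.88512, 0.16734, -0.36542] [ 0.4  0.6 -0.1] 0.6431535085825127 4.0667
[[ 0.925  0.242  0.292]
 [-0.379  0.577  0.724]
 [ 0.007 -0.78   0.625]]
```

View pics/s2.png

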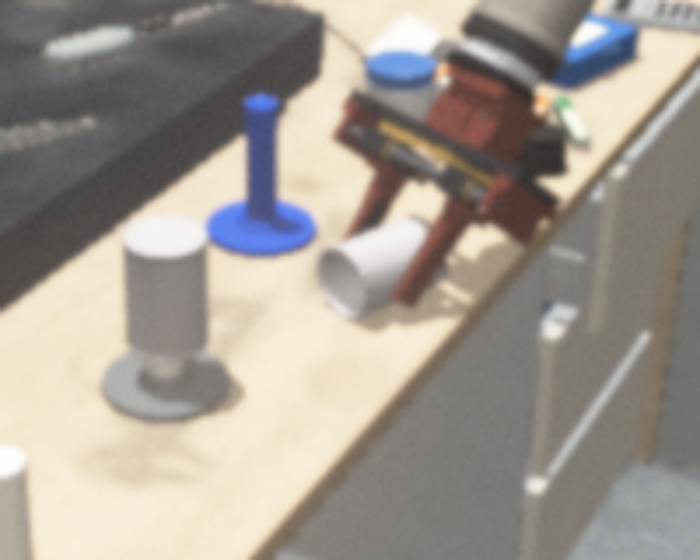

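Width 56.5 mm, so the cup is held. Now lift it and bring the tool upright.

```bash
python3 -m handwheel '[[0,-0.03,0.024,0,0,0],[0,-0.031,0.025,0,0,0],[0,-0.031,0.025,0,0,0],[0,-0.031,0.025,0,0,0],[0,-0.031,0.023,-6,0,0],[0,-0.034,0.02,-6,0,0],[0,-0.036,0.015,-6,0,0],[0,-0.02,0.01,-6,0,0],[0,0,0,-6,0,0],[0,0,0,-6,0,0],[0,0,0,-3,0,0]]'
python3 - <<'E'
from st import *
E
```

```text
t: 5.03
eef_pos: [0.4531, -0.1975, 0.3265]
eef_rot: [-1.58, 0.319, -0.324]
contact_force: [0.3, 0.2, -1.8]
width: 0.645
[0.6195, 0.1057, -0.3854, 1.8245, 0.0778, 1.2155, -0.1991] [0.45309, -0.19754, 0.32647] [-1.58049, 0.31895, -0.32443] [ 0.3  0.2 -1.8] 0.6451208239286291 5.0333
[[ 0.918 -0.003  0.397]
 [-0.397 -0.033  0.917]
 [ 0.01  -0.999 -0.032]]
```

```bash
python3 -m handwheel '[[0,0,0,0,7,0],[0,0,0,0,7,0],[0,0,0,0,7,0],[0,0,0,0,7,0],[0,0,0,0,7,0],[0,0,0,0,7,0],[0,0,0,0,7,0],[0,0,0,0,7,0],[0,0,0,0,7,0],[0,0,0,0,7,0],[0,0,0,0,7,0],[0,0,0,0,7,0]]';  python3 st.py
```

```text
t: 6.03
eef_pos: [0.4504, -0.1881, 0.3243]
eef_rot: [-1.064, 1.436, -1.475]
contact_force: [-0.8, -0.0, -1.8]
width: 0.644
[0.5255, 0.094, -0.3028, 1.84, 0.0681, 1.2156, -1.7017] [0.45038, -0.18811, 0.32425] [-1.06444, 1.4361, -1.47477] [-0.8 -0.  -1.8] 0.6443392361739503 6.0333
[[-0.325 -0.011  0.946]
 [-0.945 -0.034 -0.325]
 [ 0.036 -0.999  0.001]]
```

```bash
export OMP_NUM_THREADS=1 OPENBLAS_NUM_THREADS=1
sed -i '/^def f(p):/i D+=[([0.6195,0.1057,-0.3854,1.8245,0.0778,1.2155,-0.1991],[0.45309,-0.19754,0.32647],[-1.58049,0.31895,-0.32443]),([0.5255,0.094,-0.3028,1.84,0.0681,1.2156,-1.7017],[0.45038,-0.18811,0.32425],[-1.06444,1.4361,-1.47477]),([0.9903,0.7122,-0.3964,2.0188,-0.6062,0.7386,0.7852],[0.45765,-0.18956,0.01547],[-0.88512,0.16734,-0.36542])]
s/fun\[:30\]).reshape(5/fun[:48]).reshape(8/' ik.py
cat > path.py <<'E'
from ik import *
from scipy.spatial.transform import Slerp
q0=np.array([0.5255,0.094,-0.3028,1.84,0.0681,1.2156,-1.7017]);x0=np.array([0.45038,-0.18811,0.32425]);r0=R.from_rotvec([-1.06444,1.4361,-1.47477])
for yaw in(100,115,130,145,160):
    x1,r1=hang(yaw,51,[.4735,.2285,.22])
    sl=Slerp([0,1],R.concatenate([r0,r1]));q=q0;w=[]
    for s in np.linspace(.05,1,20):
        q,e,a=ik(x0+s*(x1-x0),sl(s),q);w.append((e*1000,a,np.degrees(np.arccos(-sl(s).as_matrix()[2,1]))))
    x2,r2=hang(yaw,51,[.4735,.2285,.079]);qe,e,a=ik(x2,r2,q)
    print(yaw,np.max(w,0).round(1),q.round(2).tolist(),"| down",round(e*1000,1),round(a,1),qe.round(2).tolist(),np.degrees((r0.inv()*r1).as_rotvec()).round(1),(r0.inv().apply(x1-x0)).round(3))
E
timeout 300 python3 path.py
```

```text
0.017622764142799608 [-1.0730e-01  2.9830e-01  1.3600e-02 -4.7600e-02  5.1770e-01 -2.9000e-03
  5.0850e-01  3.0406e+00  3.2230e-01]
[[-0.44, 8.04, -5.89], [-12.85, 4.59, 11.29], [-1.91, 10.13, -6.69], [9.36, -7.21, -2.82], [4.35, -1.72, 1.92], [3.85, 2.98, -3.1], [3.08, 5.67, -4.17], [6.65, -5.05, 9.47]]
100 [ 0.  0. 51.] [0.26, 0.45, -0.45, 2.01, -0.83, 1.04, -2.58] | down 0.0 0.0 [0.24, 0.73, -0.44, 2.03, -0.87, 0.81, -2.35] [-47.1  56.1  28.8] [-0.418  0.101 -0.121]
115 [ 0.  0. 51.] [0.21, 0.54, -0.46, 1.88, -0.66, 1.19, -2.54] | down 0.0 0.0 [0.18, 0.78, -0.42, 1.9, -0.64, 0.98, -2.39] [-49.   42.1  22.3] [-0.416  0.101 -0.124]
130 [ 0.  0. 51.] [0.14, 0.62, -0.46, 1.75, -0.5, 1.34, -2.49] | down 0.0 0.0 [0.11, 0.84, -0.42, 1.77, -0.47, 1.14, -2.38] [-50.3  28.1  15.7] [-0.413  0.101 -0.126]
145 [ 0.  0. 51.] [0.07, 0.69, -0.48, 1.64, -0.36, 1.48, -2.43] | down 0.0 0.0 [0.04, 0.89, -0.43, 1.66, -0.31, 1.29, -2.34] [-51.   14.1   9. ] [-0.409  0.101 -0.128]
160 [ 0.  0. 51.] [-0.01, 0.75, -0.49, 1.54, -0.23, 1.61, -2.34] | down 0.0 0.0 [-0.03, 0.94, -0.45, 1.56, -0.16, 1.42, -2.28] [-51.1   0.    2.4] [-0.406  0.102 -0.128]
```

```bash
python3 -m handwheel '[[-0.035,0,-0.011,-5.6,3.1,1.7],[-0.035,0,-0.01,-5.6,3.1,1.7],[-0.035,0,-0.008,-5.6,3.1,1.7],[-0.035,0,-0.006,-5.6,3.1,1.7],[-0.035,0,-0.004,-5.6,3.1,1.7],[0,0,0,0,0,0]]'
cat > nx.py <<'E'
import sys
from st import *
yaw=float(sys.argv[1]);z=float(sys.argv[2]);mt=np.array([-.004,.629,.777])
md=M@mt;print("mouth dir",md.round(3),"tool heading",np.degrees(np.arctan2(M[1,1],M[0,1])).round(1))
a=np.radians(51);h=np.array([np.cos(np.radians(yaw)),np.sin(np.radians(yaw)),0])
ty=h*np.sin(a)+np.array([0,0,-1])*np.cos(a);m=np.array([0,0,-1.]);tz=m-ty*(m@ty);tz/=np.linalg.norm(tz)
M1=np.c_[np.cross(ty,tz),ty,tz]
x1=np.array([.4735,.2285,z])+.019*ty
print("rot deg",np.degrees(R.from_matrix(M.T@M1).as_rotvec()).round(1),"shift mm tool",(M.T@(x1-o['eef_pos'])*1000).round(1))
E
python3 nx.py 130 .22
```

```text
t: 6.53
eef_pos: [0.4897, -0.0107, 0.331]
eef_rot: [-1.029, 2.137, -1.218]
contact_force: [0.0, 0.1, -2.2]
width: 0.644
[0.362, 0.3731, -0.3598, 1.5795, -0.2026, 1.6121, -2.1841] [0.48975, -0.01073, 0.33098] [-1.02879, 2.1374, -1.21807] [ 0.   0.1 -2.2] 0.6443143691623746 6.5333
[[-0.608 -0.375  0.7  ]
 [-0.793  0.325 -0.515]
 [-0.034 -0.868 -0.495]]
mouth dir [ 0.31  -0.193 -0.931] tool heading 139.1
rot deg [-21.   10.8   6.7] shift mm tool [-178.9  197.7  -86.2]
```

```bash
python3 -m handwheel '[[-0.032,0.02,-0.017,-5.2,2.7,1.7],[-0.032,0.02,-0.017,-5.2,2.7,1.7],[-0.032,0.02,-0.017,-5.2,2.7,1.7],[-0.032,0.02,-0.017,-5.2,2.7,1.7],[-0.03,0.02,-0.017,0,0,0],[0,0,0,0,0,0]]'; python3 nx.py 130 .22
```

```text
t: 7.03
eef_pos: [0.5092, 0.192, 0.3104]
eef_rot: [-0.935, 2.619, -0.915]
contact_force: [-0.5, 1.3, 0.2]
width: 0.641
[0.216, 0.5504, -0.422, 1.5651, -0.5516, 1.5605, -2.5147] [0.5092, 0.19199, 0.31039] [-0.9348, 2.61901, -0.91527] [-0.5  1.3  0.2] 0.6406789828054936 7.0333
[[-0.776 -0.498  0.387]
 [-0.631  0.605 -0.485]
 [ 0.007 -0.621 -0.784]]
mouth dir [-0.009  0.006 -1.   ] tool heading 129.5
rot deg [ 0.6 -0.9 -0.4] shift mm tool [  4.1 115.   39.5]
```

```bash
python3 -m handwheel '[[0.001,0.029,0.01,0,0,0],[0.001,0.029,0.01,0,0,0],[0.001,0.028,0.01,0,0,0],[0.001,0.028,0.009,0,0,0],[0,0,0,0,0,0],[0,0,0,0,0,0]]'; python3 nx.py 130 .22;  python3 - <<'E'
from h import *
for n,b in(("scene",(100,140,330,370)),("top",(80,160,310,330))):
    im=cams.capture(n);cv2.imwrite(f"pics/{n}3.png",im);cv2.imwrite(f"pics/{n}3c.png",cv2.resize(im[b[1]:b[3],b[0]:b[2]],None,fx=2.5,fy=2.5))
E
```

```text
t: 7.53
eef_pos: [0.4621, 0.2404, 0.2037]
eef_rot: [-0.939, 2.606, -0.921]
contact_force: [0.7, 0.5, -1.4]
width: 0.645
[0.1627, 0.6055, -0.4448, 1.7567, -0.5631, 1.3066, -2.4307] [0.46213, 0.24042, 0.20366] [-0.9386, 2.60625, -0.92119] [ 0.7  0.5 -1.4] 0.6448736774975726 7.5333
[[-0.771 -0.497  0.397]
 [-0.637  0.599 -0.486]
 [ 0.004 -0.627 -0.779]]
mouth dir [-0.001  0.002 -1.   ] tool heading 129.7
rot deg [ 0.1 -0.4 -0.2] shift mm tool [-1.  -4.1 -2.4]
```

View pics/scene3c.png

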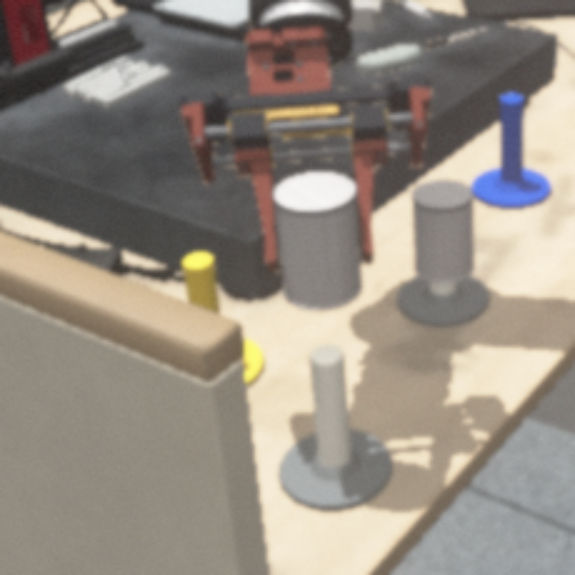

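View pics/top3c.png

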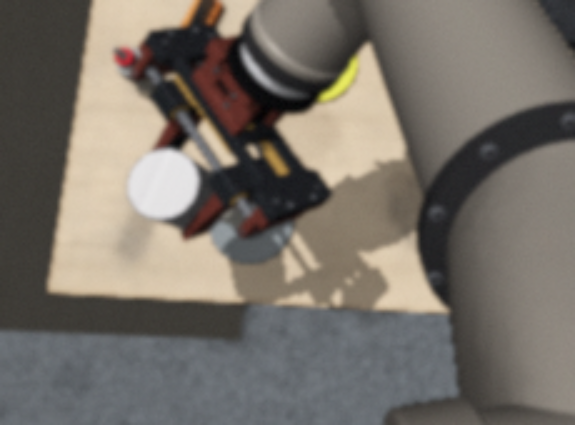

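The cup is upright over the peg, mouth down, with its closed end at top (145,234) / scene (226,216). Now I'll triangulate it.

```bash
timeout 60 python3 - <<'E'
from h import *
from st import *
u={}
for n,(x,y),w in(("top",(146,234),18),("scene",(226,216),20)):
    im=cv2.imread(f"pics/{n}3.png");v=im[y-w:y+w,x-w:x+w].min(2);m=(v>185).astype(np.uint8)
    c=max(cv2.findContours(m,cv2.RETR_EXTERNAL,cv2.CHAIN_APPROX_NONE)[0],key=cv2.contourArea)
    e=cv2.fitEllipse(cv2.convexHull(c));u[n]=(e[0][0]+x-w,e[0][1]+y-w);print(n,u[n],e[1])
    
o1,d1=ray("scene",*u["scene"]);o2,d2=ray("top",*u["top"])
k=np.linalg.lstsq(np.c_[d1,-d2],o2-o1,rcond=None)[0];print(o1+d1*k[0],o2+d2*k[1])
print("G",o['eef_pos']-.019*M[:,1], "tip tri:")
a,b=ray("scene",231.9,280.8);c,d=ray("top",167,241.45)
k=np.linalg.lstsq(np.c_[b,-d],c-a,rcond=None)[0];print(a+b*k[0],c+d*k[1])
E
```

```text
[0.1632, 0.6049, -0.4446, 1.7553, -0.5633, 1.3072, -2.4309] [0.463, 0.24021, 0.20429] [-0.93647, 2.60598, -0.92146] [ 0.8 -0.4 -2.1] 0.6416332950206721 7.6333
[[-0.772 -0.496  0.398]
 [-0.636  0.6   -0.486]
 [ 0.002 -0.628 -0.778]]
top (144.25743675231934, 232.9793586730957) (26.874208450317383, 28.84231948852539)
scene (225.3627414703369, 216.204833984375) (15.143608093261719, 32.29782485961914)
[0.4702956  0.23136102 0.25421683] [0.47008038 0.23123643 0.25413614]
G [0.47242347 0.22881359 0.21621508] tip tri:
[0.47098294 0.2272229  0.11582905] [0.47394455 0.22883735 0.1167417 ]
```

```bash
python3 -m handwheel '[[0,0.013,0.022,0,0,0],[0,0.016,0.0195,0,0,0],[0,0.016,0.0195,0,0,0],[0,0.016,0.0195,0,0,0],[0,0,0,0,0,0],[0,0,0,0,0,0]]'; python3 nx.py 130 .082;  python3 - <<'E'
from h import *
for n,b in(("scene",(100,140,330,370)),):
    im=cams.capture(n);cv2.imwrite(f"pics/{n}4.png",im);cv2.imwrite(f"pics/{n}4c.png",cv2.resize(im[b[1]:b[3],b[0]:b[2]],None,fx=2.5,fy=2.5))
E
```

```text
t: 8.13
eef_pos: [0.4766, 0.2338, 0.1084]
eef_rot: [-0.914, 2.595, -0.927]
contact_force: [-3.7, 1.9, 0.5]
width: 0.64
[0.1573, 0.7445, -0.4228, 1.7674, -0.5343, 1.1714, -2.3398] [0.47664, 0.23375, 0.10844] [-0.91414, 2.59467, -0.92717] [-3.7  1.9  0.5] 0.6401333165358312 8.1333
[[-0.776 -0.479  0.409]
 [-0.63   0.603 -0.488]
 [-0.013 -0.637 -0.771]]
mouth dir [ 0.02   0.003 -0.999] tool heading 128.5
rot deg [-0.6 -0.  -1.2] shift mm tool [ 6.5 34.2 21.5]
```

View pics/scene4c.png

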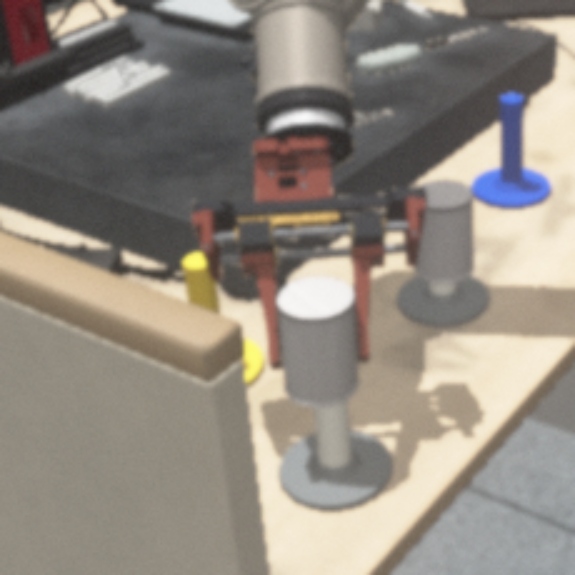

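The descent drifted about 12 mm in +x and the wall is touching the peg lightly (about 4 N). I'll recentre before lowering further.

```bash
python3 -m handwheel '[[0.007,0.007,-0.006,-0.6,0,-1.2],[0,0,0,0,0,0],[0,0,0,0,0,0]]'
cat > tg.py <<'E'
import sys
from st import *
x,y,z=map(float,sys.argv[1:4]);mt=np.array([-.004,.629,.777])
G=o['eef_pos']-.019*M[:,1];d=np.array([x,y,z])-G
print("G",G.round(4),"mouth",(M@mt).round(3),"world d",d.round(4),"tool mm",(M.T@d*1000).round(1),"down in tool",(M.T@[0,0,-1]).round(3))
E
python3 tg.py .4745 .2255 .079
```

```text
t: 8.43
eef_pos: [0.4685, 0.2365, 0.1128]
eef_rot: [-0.939, 2.592, -0.922]
contact_force: [0.6, 0.6, -1.6]
width: 0.642
[0.1521, 0.7375, -0.4266, 1.7741, -0.5319, 1.182, -2.3441] [0.46853, 0.23649, 0.11281] [-0.93867, 2.59186, -0.92166] [ 0.6  0.6 -1.6] 0.6420987499967342 8.4333
[[-0.767 -0.494  0.41 ]
 [-0.642  0.596 -0.483]
 [-0.006 -0.633 -0.774]]
G [0.4779 0.2252 0.1248] mouth [ 0.01   0.002 -1.   ] world d [-0.0034  0.0003 -0.0458] tool mm [ 2.7 30.9 33.9] down in tool [0.006 0.633 0.774]
```

```bash
python3 -m handwheel '[[0.002,0.009,0.007,0,0,-0.3],[0.001,0.008,0.007,0,0,-0.3],[0.001,0.007,0.007,0,0,0],[0,0,0,0,0,0]]'; python3 tg.py .4745 .2255 .079
```

```text
t: 8.77
eef_pos: [0.4648, 0.2381, 0.0808]
eef_rot: [-0.947, 2.583, -0.928]
contact_force: [-1.2, 0.3, -1.2]
width: 0.642
[0.1422, 0.7813, -0.4215, 1.784, -0.521, 1.1344, -2.3193] [0.46476, 0.23809, 0.08076] [-0.94685, 2.58301, -0.9278] [-1.2  0.3 -1.2] 0.6424960977912914 8.7667
[[-0.762 -0.497  0.415]
 [-0.648  0.589 -0.484]
 [-0.004 -0.638 -0.77 ]]
G [0.4742 0.2269 0.0929] mouth [ 0.013 -0.003 -1.   ] world d [ 0.0003 -0.0014 -0.0139] tool mm [ 0.7  7.9 11.5] down in tool [0.004 0.638 0.77 ]
```

```bash
python3 -m handwheel '[[0.001,0.003,0.004,0,0,-0.4],[0,0.0025,0.004,0,0,-0.3],[0,0,0,0,0,0]]'; python3 tg.py .4745 .2255 .079;  python3 - <<'E'
from h import *
u={}
for n,(x,y),w in(("top",(164,240),20),("scene",(228,260),20)):
    im=cams.capture(n);cv2.imwrite(f"pics/{n}5.png",im);b=(x-55,y-55,x+55,y+55)
    cv2.imwrite(f"pics/{n}5c.png",cv2.resize(im[b[1]:b[3],b[0]:b[2]],None,fx=4,fy=4))
E
```

```text
t: 9.02
eef_pos: [0.4641, 0.2365, 0.069]
eef_rot: [-0.966, 2.582, -0.931]
contact_force: [0.5, -0.0, -1.4]
width: 0.646
[0.1353, 0.8028, -0.415, 1.7763, -0.5094, 1.1331, -2.317] [0.46412, 0.23653, 0.06898] [-0.96639, 2.58155, -0.93106] [ 0.5 -0.  -1.4] 0.6456900833565109 9.0167
[[-0.755 -0.508  0.414]
 [-0.655  0.58  -0.484]
 [ 0.006 -0.637 -0.771]]
G [0.4738 0.2255 0.0811] mouth [ 0.005 -0.008 -1.   ] world d [ 0.0007 -0.     -0.0021] tool mm [-0.6  0.9  1.9] down in tool [-0.006  0.637  0.771]
```

View pics/scene5c.png

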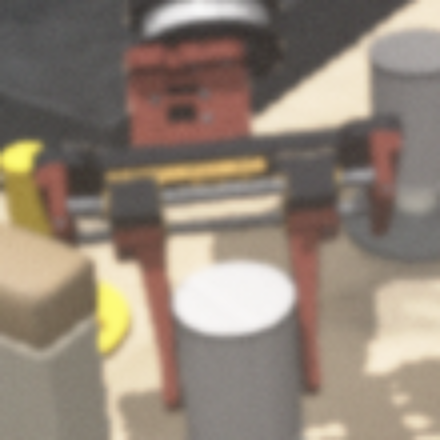

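View pics/top5c.png

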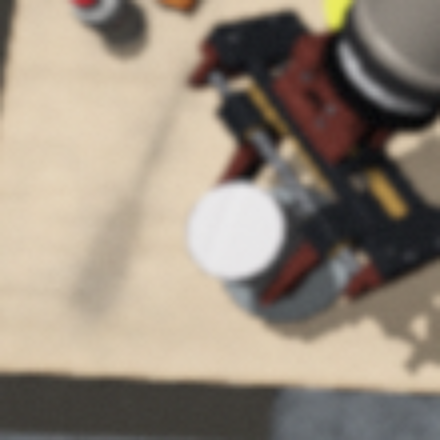

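```bash
python3 -m handwheel '[[0,0.001,0.0015,0,0,0],[0,0.001,0.0015,0,0,0],[0,0,0,0,0,0]]'; python3 tg.py .4745 .2255 .079
```

```text
t: 9.37
eef_pos: [0.4645, 0.2372, 0.069]
eef_rot: [-0.967, 2.583, -0.924]
contact_force: [-0.7, 0.2, -1.6]
width: 0.641
[0.1364, 0.8055, -0.4165, 1.7742, -0.5108, 1.135, -2.3141] [0.46453, 0.23723, 0.06903] [-0.967, 2.58253, -0.92444] [-0.7  0.2 -1.6] 0.6414577799100168 9.3667
[[-0.755 -0.509  0.414]
 [-0.656  0.583 -0.48 ]
 [ 0.003 -0.634 -0.774]]
G [0.4742 0.2262 0.0811] mouth [ 0.004 -0.004 -1.   ] world d [ 0.0003 -0.0007 -0.0021] tool mm [0.2 0.8 2. ] down in tool [-0.003  0.634  0.774]
```

```bash
python3 -m handwheel '[[0,0.002,0.003,0,0,0],[0,0.001,0.002,0,0,0]]'; python3 tg.py .4745 .2255 .079
```

```text
t: 9.53
eef_pos: [0.4647, 0.238, 0.0684]
eef_rot: [-0.97, 2.585, -0.914]
contact_force: [-2.5, -5.8, 11.5]
width: 0.642
[0.1379, 0.8112, -0.4181, 1.7708, -0.5124, 1.1388, -2.3093] [0.4647, 0.23802, 0.0684] [-0.97033, 2.58476, -0.91363] [-2.5 -5.8 11.5] 0.6422940032136549 9.5333
[[-0.753 -0.512  0.412]
 [-0.658  0.586 -0.474]
 [ 0.001 -0.628 -0.778]]
G [0.4744 0.2269 0.0803] mouth [ 0.001  0.003 -1.   ] world d [ 0.0001 -0.0014 -0.0013] tool mm [ 0.9 -0.   1.7] down in tool [-0.001  0.628  0.778]
```

The closed end is on the tip (Fz +11 N). I'll relax slightly and release.

```bash
python3 -m handwheel '[[0,0,0,0,0,0]]' ; python3 -m handwheel '[[0,0,0,0,0,0],[0,0,0,0,0,0],[0,0,0,0,0,0],[0,0,0,0,0,0],[0,0,0,0,0,0],[0,0,0,0,0,0],[0,0,0,0,0,0]]' 0.0878; python3 tg.py .4745 .2255 .079;  python3 - <<'E'
from h import *
for n,(x,y) in(("top",(164,240)),("scene",(228,270))):
    im=cams.capture(n);cv2.imwrite(f"pics/{n}6.png",im);b=(x-55,y-65,x+65,y+65)
    cv2.imwrite(f"pics/{n}6c.png",cv2.resize(im[b[1]:b[3],b[0]:b[2]],None,fx=4,fy=4))
E
```

```text
t: 9.62
eef_pos: [0.4649, 0.238, 0.0691]
eef_rot: [-0.97, 2.585, -0.913]
contact_force: [0.3, -1.2, -1.8]
width: 0.637
t: 10.2
eef_pos: [0.4654, 0.2384, 0.0689]
eef_rot: [-0.968, 2.584, -0.913]
contact_force: [-0.1, 0.4, 0.4]
width: 0.998
[0.1384, 0.8105, -0.4192, 1.7702, -0.5127, 1.1381, -2.3093] [0.4654, 0.23838, 0.06892] [-0.96822, 2.58373, -0.91323] [-0.1  0.4  0.4] 0.9981642269615558 10.2
[[-0.754 -0.511  0.414]
 [-0.657  0.586 -0.473]
 [-0.001 -0.629 -0.778]]
G [0.4751 0.2272 0.0809] mouth [ 0.003  0.004 -1.   ] world d [-0.0006 -0.0017 -0.0019] tool mm [1.6 0.5 2. ] down in tool [0.001 0.629 0.778]
```

View pics/scene6c.png

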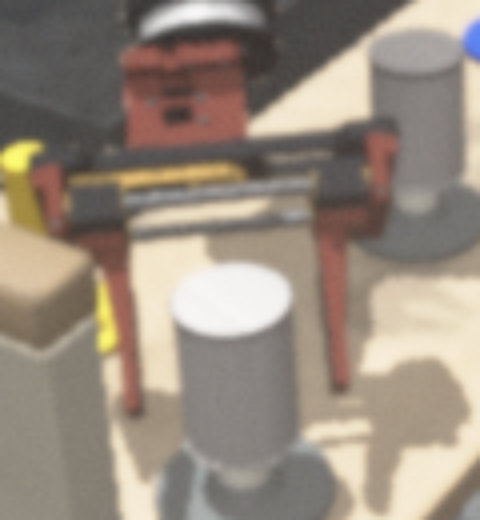

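View pics/top6c.png

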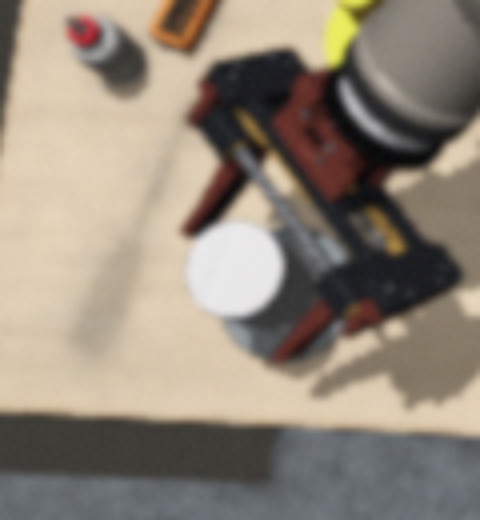

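The cup hangs on the peg (scene crop (235,360)) with both fingers clear of it. Now back out along the tool axis.

```bash
python3 -m handwheel '[[0,-0.02,0,0,0,0],[0,-0.02,0,0,0,0],[0,-0.025,0,0,0,0],[0,-0.03,0,0,0,0],[0,-0.03,0,0,0,0],[0,-0.03,-0.02,0,0,0],[0,-0.03,-0.02,0,0,0],[0,0,0,0,0,0],[0,0,0,0,0,0]]'
python3 - <<'E'
from h import *
u={}
for n,(x,y),w in(("top",(167,242),18),("scene",(231,277),20)):
    im=cams.capture(n);cv2.imwrite(f"pics/{n}7.png",im)
E
```

```text
t: 11.05
eef_pos: [0.5446, 0.1448, 0.2211]
eef_rot: [-0.977, 2.587, -0.911]
contact_force: [-0.2, 0.4, 0.2]
width: 1.003
```

View pics/scene7.png

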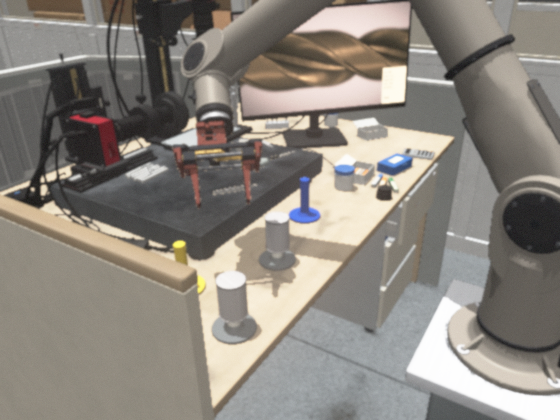

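View pics/top7.png

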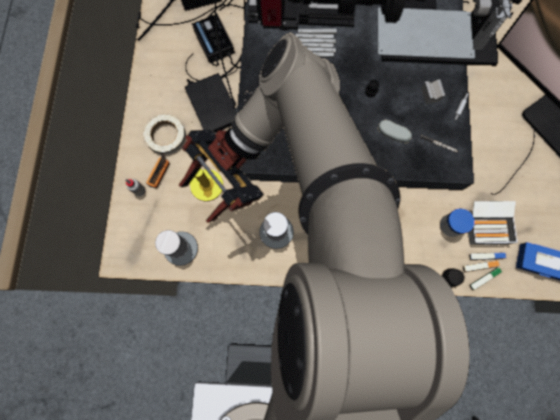

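The cup hangs on the free stand (scene (232,295), top (168,243)), the twin is still at scene (277,235), and the robot is clear. Last I'll check the closed end's height and tilt.

```bash
timeout 60 python3 - <<'E'
from h import *
def cen(n,k,x,y,w,th=180):
    im=cv2.imread(f"pics/{n}{k}.png");v=im[y-w:y+w,x-w:x+w].min(2);m=(v>th).astype(np.uint8)
    c=max(cv2.findContours(m,cv2.RETR_EXTERNAL,cv2.CHAIN_APPROX_NONE)[0],key=cv2.contourArea)
    e=cv2.fitEllipse(cv2.convexHull(c));return (e[0][0]+x-w,e[0][1]+y-w),e[1]
def tri(a,b):
    o1,d1=ray("scene",*a);o2,d2=ray("top",*b);k=np.linalg.lstsq(np.c_[d1,-d2],o2-o1,rcond=None)[0];return (o1+d1*k[0]).round(4),(o2+d2*k[1]).round(4)
a=cen("scene",7,232,281,17);b=cen("top",7,168,243,16);print("cup",a,b,tri(a[0],b[0]))
for k in(0,7):
    b=cen("top",k,275,226,17);print("twin",k,b,pz("top",*b[0],.119).round(4))
s=cv2.imread("pics/scene7.png");cv2.imwrite("pics/f7.png",cv2.resize(s[250:350,190:280],None,fx=5.5,fy=5.5))
s0=cv2.imread("pics/scene0.png")
print("twin diff",np.abs(s[210:270,262:295].astype(int)-s0[210:270,262:295]).mean())
E
```

```text
cup ((213.54816246032715, 280.79980278015137), (32.390872955322266, 66.89020538330078)) ((166.51241874694824, 241.5342321395874), (22.710609436035156, 24.740310668945312)) (array([0.4986, 0.2465, 0.1178]), array([0.4746, 0.2321, 0.1099]))
twin 0 ((274.88368225097656, 223.49968814849854), (22.635704040527344, 22.9649600982666)) [ 0.5282 -0.0179  0.119 ]
twin 7 ((275.3611316680908, 223.6590175628662), (21.97164535522461, 22.66720199584961)) [ 0.5279 -0.019   0.119 ]
twin diff 17.732828282828283
```

View pics/f7.png

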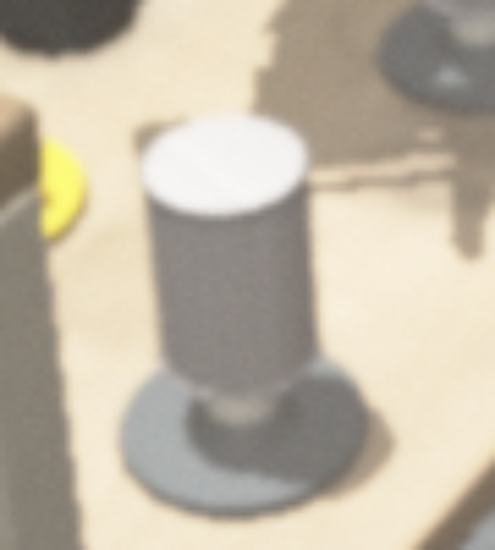

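```bash
timeout 60 python3 - <<'E'
from h import *
from cell import workorder
o1,d1=ray("scene",230.7,279.8);o2,d2=ray("top",166.5,241.5);k=np.linalg.lstsq(np.c_[d1,-d2],o2-o1,rcond=None)[0];print(o1+d1*k[0],o2+d2*k[1])
print(workorder.finish_job())
E
```

```text
[0.47241186 0.22870823 0.11850849] [0.47349134 0.22930086 0.11884304]
the job is handed in; nothing more can be done
None
```

The rinse cup now hangs mouth down on the free peg. I gripped it across its middle, turned it over, lowered it until its closed end touched the tip (about 11 N), released it and backed away. The job was handed in at about 11 s.

**Last checks that agreed**
- **Height and position:** the closed end sits at about (0.473, 0.229, 0.1187) m. A hung cup should be at 0.119 m, and the peg axis measured about (0.473, 0.228).
- **Straightness:** the cup looks straight in the close crop. I did not measure its tilt after letting go.
- **Robot clear:** the gripper is open, well away from the cup, with no contact force.
- **Twin cup:** its closed end is at the same top-view position as at the start, within half a pixel.

**Checks that failed or disagreed**
- On the way down the arm drifted about 12 mm and the cup's wall touched the peg with about 4 N. I recentred before going on.
- The automatic mask of the cup's top in the final scene picture went wrong, so I read that ellipse centre by eye from the crop.
- A plain pixel comparison of the twin cup in the scene view differed by about 18 grey levels. I put that down to the arm's changed shadow and did not check further, so the top-view match is what I rely on.

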